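# Slide the fixation target to the marked stop

### The job

Move the carriage of the fixation-target rail up against the marked stop, the one with a pointed cone on top: with a fingertip press down the round pad in the middle of the carriage to free its brake, keep the pad down while you push the carriage along the rail until it rests against that stop, then let the pad come up so that the brake holds it there. Never force the carriage along while its brake is on, do not touch the upright target card on it, and leave the other things on the desk where they are.

Things in the scene. Friction and masses are not known exactly. Their poses are not given: they have to be found in the camera images.
- bench: (sizes here and below in mm) fixed white base plate of the rail, 90 x 460, 8 high, carrying an aluminium rail (40 wide, top 32 above the desk) along its y axis; origin on the desk under the middle, z up. The carriage slides along its y axis.
- carriage_mid (a point): middle of the carriage's top deck, 45 above the desk. The white carriage is 70 (bench x) by 90 (bench y). On the deck stands, in the middle, the round brake pad and, 28 to 36 on either side of the middle along the rail, a cross ridge 50 long, 8 thick, 13 high (tops 58 above the desk); a fingertip on the pad may push against a ridge. Axes as the bench's.
- carriage (a joint): position of the carriage along the bench's y axis (m), 0 at mid-rail, + towards the bench's +y. With the pad up the brake holds it against some 25 to 35 N; with the pad down it slides freely (about 1 N, 0.35 kg). The brake catches again at once when the pad comes up.
- pad_top (a point): centre of the top of the grey round brake pad: a flat-topped cone, 46 across at the foot, 32 across its flat top, which at rest lies 53 above the desk (8 above the deck). It rides on the carriage.
- pad (a joint): how far the pad is pressed down (m): 0 up, 0.006 at its end stop (its top is then still 2 above the deck). The spring takes about 7 N to start and 9 N at the end stop; the brake eases as it goes down and is free from about 0.002 on; press it 0.003 or more. It springs back by itself.
- stop (a point): middle of the top face of the marked stop, 54 above the desk, on the rail's centre line: a dark steel block 60 (bench x) by 24 (along the rail), fixed on the rail, with a pointed bright metal cone (22 across, 36 high, tip 90 above the desk) on top and a like one, 45 long, pointing level out of its +x (bench) side. It stands at either end of the rail. The carriage touches it when their middles are 57 apart.
- stop_other (a point): the same point of the other stop, an equal block with a flat bare top and no cones, at the opposite end of the rail.
- card: upright white target card with black rings, 56 wide along the rail, 3 thick, its top 93 above the desk; it stands on the -x (bench) side of the carriage, 43.5 from the carriage's middle, and moves with it. Origin at its lower edge. Not to be touched.
- lens_case: bystander (loose): round black lens case, 72 across, 24 high (mm). Not part of the job.
- drops: bystander (loose): small white eye-drop bottle, 28 across, 62 high, standing (mm). Not part of the job.
- penlight: bystander (loose): steel penlight with black end, 13 thick, 129 long, lying; its x axis runs along it (mm). Not part of the job.
- occluder: bystander (loose): flat black occluder paddle: disc 56 across at the +x end of a 140 x 16 handle, 6 thick, lying; origin at the handle's middle (mm). Not part of the job.
- trial_lens: bystander (loose): steel-rimmed trial lens with a small tab, rim 38 across, 6 thick, lying (mm). Not part of the job.
- tumbler: bystander (loose): white tumbler with a cork lid, 76 across, 97 high (mm). Not part of the job.
- spray: bystander (loose): white spray bottle with black cap, 44 across, 100 high (mm). Not part of the job.

How it is judged:
By the outcome, as a careful person would: the job done as asked, in the order asked, and still so for the second after the job is handed in, with the robot touching nothing.
It also fails if it takes over 40 s, if anything falls off the work surface, if the arm or the gripper's body presses on something with over 40 N, if the wrist force passes 120 N, or if a joint passes its speed limit or range.

### The arm

A 6-joint arm with a two-finger parallel gripper is mounted at the origin on the work surface. World frame = base frame: x ahead of the robot, y to its left, z up, the work surface at z = 0. Lengths are in mm, angles in degrees, forces in N, time in s.
With the tool pointing down it reaches from about 250 to 800 mm from the base axis. Payload 8.5 kg.
Tool frame: the origin (TCP) lies at the very end of the fingers, on their centre line; the grasp point (between the pads) lies 19 mm behind it (robot.grasp_offset is the distance from the TCP to the grasp point, in mm); z points along the fingers, y is the line along which they close (so a half turn about z gives the same grasp; the last joint's range is limited). The gripper opens to 85 mm and grips with 20 to 120 N. Pads are 22 mm wide; open, the fingers measure 114 mm over their backs; the gripper's body (76 mm by 85 mm) begins 54 mm behind the grasp point. The pads swing forward as they close: fully open they stand 13 mm farther back than shut.
Start: joints at [69.213, 13.648, -0.773, 75.585, 0, 90], TCP at [186.302, 490.786, 231.276] pointing down, gripper open.
Joint ranges: [-152.45, 152.45], [-59.26, 108.67], [-65.41, 83.53], [-104.44, 129.93], [-82.83, 76.93], [-180, 180]. Speed limits (degrees/s): [127.2, 127.2, 159.86, 180, 180, 180].

### API

Orientations are given as a 3x3 rotation matrix whose columns are the frame's x, y, z axes.
In Python, from plant import status, optics, order, robot gives the robot as it stands.
- The arm moves only by the tool jog_arm, never from a script. Its argument "plan" is a list of rows, each a list of 3 entries, a list of its own where there are three numbers: the shift along the tool's x, y, z in m, then the turn, a rotation vector about the tool's x, y, z in degrees, then the finger opening in m, from 0 to 0.0854. In form: [[[x, y, z], [wx, wy, wz], jaw], ...]. A call has 1 to 20 rows; each row shifts and turns the commanded pose from where the row before left it, along the tool's axes as they then stand; what a row does not reach is not made up. A row lasts 1/8 s, in which the tool goes at most 62.5 mm and 10.7 degrees, less where a joint would pass 70% of its speed; a pose out of reach is approached as far as the arm can. A call is refused whole if a number of a shift passes 0.0625 or a number of a turn 10.7, either way. A call with a gripper value outside its range is refused whole. The fingers move at their own pace and stop on an object; "force" is the grip in N (left out, the last holds). Time passes only in rows, so rows that do not move let the fingers close. It gives the time, the measured TCP pose, the force, the opening and the grip force at its end, in the units of the state.
- status.get_obs(): the state, without advancing time (a new reading comes with each control period).
- optics.grab_frame(name): name is "scene" or "top" or "wrist"; returns a dict with "pixels" (384x512x3 uint8, red, green, blue), "fx", "fy", "cx", "cy" (pixels), "world_to_cam" (4x4, takes a point from world to camera coordinates). Camera axes: x right, y down, z forward; pixel columns grow to the right and rows downward; lengths in mm; the calibration is good to about 2 mm. A picture is of the moment at which its call begins. There is no depth.
- order.job_done(): hands the job in; it is judged then, once.
The state is a dict: "clock": time; "qpos": joint angles; "qvel": joint speeds; "joint_efforts": joint torques, N m; "tcp_pos": TCP position; "eef_rot": TCP orientation; "contact_force": force on the tool from outside, world axes, zero at the start; "torque": the same for the moment, N m; "width": opening from 0.0 (shut) to 1.0 (fully open); "grip_force": force on a finger pad.
Only numpy, scipy, OpenCV 4.12 (cv2) and the standard library are available. Lean on these libraries where they do the work, as an engineer would, in place of code of your own. Each camera call takes 0.05 s, during which the arm holds its last target. There are 200 camera calls.

## Working session

There is one attempt and no reset: what is moved stays moved. The work goes in short steps, Python scripts to look and compute and a tool call to move; the robot and the scene stay as the last step left them, time stands still between calls to the robot, and variables do not carry over. Pictures are saved under pics/ and viewed, at most 10 in all, crops included, and the job is handed in when it is done.

Besides the shell and the picture viewer there is one more tool, called after "Emit:" by a JSON object that holds its "api" and its "payload", one argument or row to a line. jog_arm: Moves the arm, as the interface text tells. Its arguments: {"type":"object","properties":{"plan":{"type":"array","items":{"type":"array"}},"force":{"type":"number"}},"required":["plan"]}

```bash
mkdir -p pics; ls; python3 - <<'E'
from plant import status, optics, order, robot
import cv2,pickle
o=status.get_obs();print(o)
F={}
for n in("top","scene"):
    f=optics.grab_frame(n);F[n]=f
    cv2.imwrite(f"pics/{n}0.png",f["pixels"][:,:,::-1]);print(n,f["fx"],f["cx"],f["cy"],f["world_to_cam"])
pickle.dump(F,open("f0.pkl","wb"))
E
```

```text
pics
{'clock': 0.0, 'qpos': array([ 6.92148395e+01,  1.36802243e+01, -8.17377162e-01,  7.55845141e+01,
       -6.91345267e-04,  9.00011309e+01]), 'qvel': array([ 0.12374591, -0.00799157,  0.11476976,  0.03546764,  0.02931757,
       -0.0149054 ]), 'joint_efforts': array([ 2.63158254e-03, -5.38780832e+01,  3.46438229e+01,  1.82552543e-02,
        2.22905092e-04,  6.14918719e-06]), 'tcp_pos': array([186.15775289, 490.43592153, 230.68138506]), 'eef_rot': array([[-9.34910619e-01,  3.54882921e-01, -4.97306557e-04],
       [ 3.54883269e-01,  9.34909652e-01, -1.34419325e-03],
       [-1.20945274e-05, -1.43318632e-03, -9.99998973e-01]]), 'contact_force': array([ 0.00654587, -0.23639893, -0.28646326]), 'torque': array([0.01694717, 0.02442933, 0.01962023]), 'grip_force': 0.0, 'width': 1.001539670564437}
top 452.7275233664465 253.57410120034348 198.2330975315044 [[ 1.04808155e-02 -9.99370024e-01  3.39073344e-02 -2.68392365e+01]
 [-9.81010578e-01 -1.68440262e-02 -1.93221441e-01  5.63254986e+02]
 [ 1.93670852e-01 -3.12383354e-02 -9.80569104e-01  1.11076760e+03]
 [ 0.00000000e+00  0.00000000e+00  0.00000000e+00  1.00000000e+00]]
scene 399.82812453578737 252.3767032062571 190.09028220150017 [[-7.05403652e-01  7.08590148e-01 -1.74839933e-02  4.17955802e+02]
 [ 4.79733915e-01  4.59127539e-01 -7.47701327e-01 -2.08043064e+02]
 [-5.21786411e-01 -5.35818911e-01 -6.63804968e-01  1.28728461e+03]
 [ 0.00000000e+00  0.00000000e+00  0.00000000e+00  1.00000000e+00]]
```

View pics/top0.png

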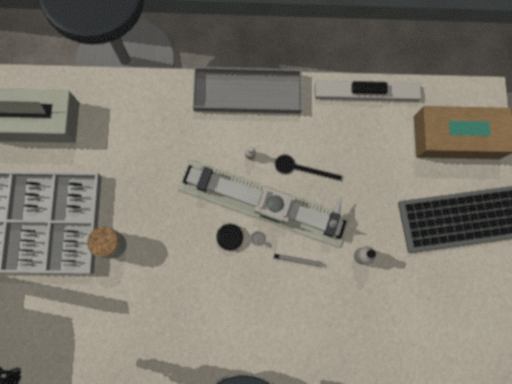

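View pics/scene0.png

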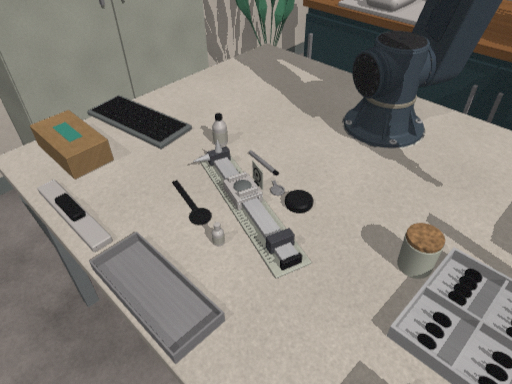

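The top view shows the rail running from (185,180) to (345,230). The pad is near (275,203), the coned stop near (336,220) and the bare stop near (200,178). I'll zoom in on both views.

```bash
python3 - <<'E'
import cv2,numpy as np
a=cv2.imread("pics/top0.png")[150:260,170:390];b=cv2.imread("pics/scene0.png")[110:280,170:330]
a=cv2.resize(a,None,fx=3.6,fy=3.6,interpolation=2);cv2.imwrite("pics/topz.png",a)
cv2.imwrite("pics/scz.png",cv2.resize(b,None,fx=3.5,fy=3.5,interpolation=2))
E
```

```text
(no output)
```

View pics/topz.png

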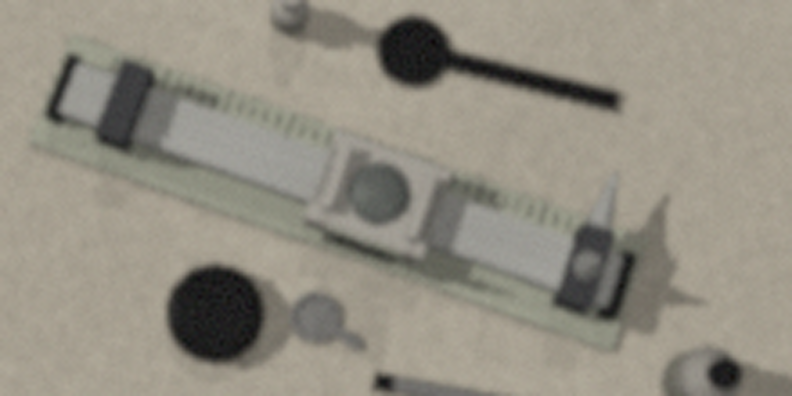

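View pics/scz.png

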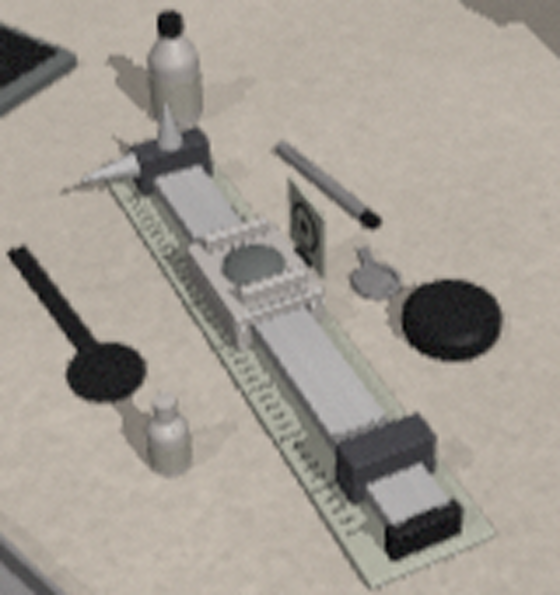

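The level cone points to world +x, so bench +x is roughly world +x and the coned stop is at the bench's −y end. The card is on the robot side. Next I'll cast rays for the positions.

```bash
cat >h.py <<'E'
import numpy as np
def ray(f,uv,z):
    M=f["world_to_cam"];R=M[:3,:3];c=-R.T@M[:3,3]
    d=R.T@np.array([(uv[0]-f["cx"])/f["fx"],(uv[1]-f["cy"])/f["fy"],1])
    return c+d*(z-c[2])/d[2]
E
python3 - <<'E'
from h import *;import pickle
F=pickle.load(open("f0.pkl","rb"))
t=lambda u,v:(u/3.6+170-.36,v/3.6+150-.36)
s=lambda u,v:(u/3.5+170-.36,v/3.5+110-.36)
T,S=F["top"],F["scene"]
pad=ray(T,t(381,190),53);print("pad",pad,ray(S,s(253,264),53))
# top-face corners of both stops
so=np.mean([ray(T,t(*p),54) for p in[(122,62),(152,70),(132,145),(100,136)]],0)
sm=np.mean([ray(T,t(*p),54) for p in[(581,226),(612,234),(592,309),(558,300)]],0)
print("so",so,ray(S,s(386,445),54),"sm",sm)
y=(so-sm);L=np.hypot(*y[:2]);y/=L;print(L,y,"yaw",np.degrees(np.arctan2(y[1],y[0])))
x=np.array([y[1],-y[0],0])
print("pad in bench",(pad-sm)@x,(pad-sm)@y)
E
```

```text
pad [554.01104682 -75.80395348  53.        ] [557.49054427 -70.39909002  53.        ]
so [614.41007659 107.93925516  54.        ] [620.37085604 113.37664411  54.        ] sm [ 500.39109848 -222.06654529   54.        ]
349.1477562658716 [0.32656369 0.9451752  0.        ] yaw 70.93966264719766
pad in bench 2.916194360911104 155.75410246098423
```

Emit:
{"api": "jog_arm", "payload": {
  "plan": [
    [[-0.0388,-0.0284,0],[0,0,0],0],
    [[-0.0388,-0.0284,0],[0,0,0],0],
    [[-0.0388,-0.0284,0],[0,0,0],0],
    [[-0.0388,-0.0284,0],[0,0,0],0],
    [[-0.0388,-0.0284,0],[0,0,0],0],
    [[-0.0388,-0.0284,0],[0,0,0],0],
    [[-0.0388,-0.0284,0],[0,0,0],0],
    [[-0.0388,-0.0284,0],[0,0,0],0],
    [[-0.0388,-0.0284,0],[0,0,0],0],
    [[-0.0388,-0.0284,0],[0,0,0],0],
    [[-0.0388,-0.0284,0],[0,0,0],0],
    [[-0.0388,-0.0284,0],[0,0,0],0],
    [[-0.0388,-0.0284,0],[0,0,0],0],
    [[-0.0388,-0.0284,0],[0,0,0],0],
    [[0,0,0.03],[0,0,-1.7],0],
    [[0,0,0.03],[0,0,0],0],
    [[0,0,0.0],[0,0,0],0],
    [[0,0,0],[0,0,0],0]
  ]
}}

```text
clock: 2.35
tcp_pos: [553.4, -73.7, 172.2]
eef_rot: [[-0.945, 0.327, 0.001], [0.327, 0.945, -0.0], [-0.001, 0.0, -1.0]]
contact_force: [0.3, 0.6, 0.4]
width: 0.001
grip_force: 0.0
```

```bash
python3 - <<'E'
from plant import status, optics
import cv2,pickle
f=optics.grab_frame("wrist");pickle.dump(f,open("w1.pkl","wb"))
cv2.imwrite("pics/w1.png",f["pixels"][:,:,::-1]);print(status.get_obs()["tcp_pos"])
E
```

```text
[553.68325689 -73.65776989 172.63868386]
```

View pics/w1.png

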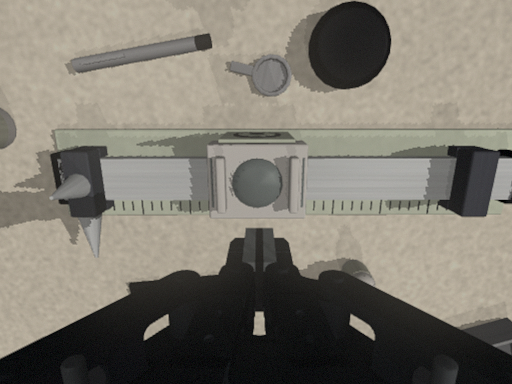

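The wrist view shows the pad top at (257,182). The rail is level in the image, so the yaw is good. The coned stop is near (85,181), and its face towards the carriage is near x=105.

```bash
python3 - <<'E'
from h import *;import pickle
f=pickle.load(open("w1.pkl","rb"));t=np.array([553.5,-73.7,0])
y=np.array([.327,.945,0]);x=np.array([.945,-.327,0])
for n,p,z in[("pad foot?",(257,182.5),53),("carr L",(209,180),45),("carr R",(306,180),45),("ridgeL",(221,184),58),("ridgeR",(295,184),58),("stop face",(105.5,181),54),("stop far",(71,181),54),("other face",(451,181),54),("other top",(478,150),54),("rail edges",(380,157),32),("rail",(380,200),32)]:
    w=ray(f,p,z);print(n,w.round(1),"bench rel tcp x,y",((w-t)@x).round(1),((w-t)@y).round(1))
E
```

```text
pad foot? [552.4 -74.9  53. ] bench rel tcp x,y -0.6 -1.5
carr L [ 538.  -115.9   45. ] bench rel tcp x,y -0.9 -45.0
carr R [566.6 -33.   45. ] bench rel tcp x,y -0.9 42.7
ridgeL [ 542.3 -104.3   58. ] bench rel tcp x,y -0.6 -32.6
ridgeR [563.2 -43.9  58. ] bench rel tcp x,y -0.6 31.3
stop face [ 507.6 -199.7   54. ] bench rel tcp x,y -2.2 -134.1
stop far [ 497.7 -228.2   54. ] bench rel tcp x,y -2.2 -164.2
other face [606.4  86.   54. ] bench rel tcp x,y -2.3 168.2
other top [586.7 112.3  54. ] bench rel tcp x,y -29.5 186.6
rail edges [571.7  39.1  32. ] bench rel tcp x,y -19.7 112.6
rail [612.8  29.7  32. ] bench rel tcp x,y 22.2 117.1
```

Emit:
{"api": "jog_arm", "payload": {
  "plan": [
    [[0,-0.0015,0.04],[0,0,0],0],
    [[0,0,0.04],[0,0,0],0],
    [[0,0,0.025],[0,0,0],0],
    [[0,0,0.006],[0,0,0],0],
    [[0,0,0],[0,0,0],0],
    [[0,0,0],[0,0,0],0]
  ]
}}

```text
clock: 3.15
tcp_pos: [553.6, -75.2, 61.8]
eef_rot: [[-0.945, 0.327, 0.002], [0.327, 0.945, -0.0], [-0.002, 0.0, -1.0]]
contact_force: [0.1, 0.4, 0.0]
width: -0.001
grip_force: 0.0
```

Emit:
{"api": "jog_arm", "payload": {
  "plan": [
    [[0,0,0.004],[0,0,0],0],
    [[0,0,0.004],[0,0,0],0],
    [[0,0,0.002],[0,0,0],0],
    [[0,0,0],[0,0,0],0],
    [[0,0,0],[0,0,0],0]
  ]
}}

```text
clock: 3.78
tcp_pos: [552.9, -75.2, 50.9]
eef_rot: [[-0.945, 0.327, 0.001], [0.327, 0.945, -0.0], [-0.001, 0.0, -1.0]]
contact_force: [-0.6, 0.4, 8.0]
width: 0.003
grip_force: 3.6
```

Emit:
{"api": "jog_arm", "payload": {
  "plan": [
    [[0,0,0.002],[0,0,0],0],
    [[0,0,0.0006],[0,0,0],0],
    [[0,0,0],[0,0,0],0],
    [[0,0,0],[0,0,0],0]
  ]
}}

```text
clock: 4.28
tcp_pos: [552.9, -75.2, 48.4]
eef_rot: [[-0.945, 0.327, 0.001], [0.327, 0.945, -0.0], [-0.001, 0.0, -1.0]]
contact_force: [-1.5, 1.4, 7.8]
width: -0.002
grip_force: 4.0
```

Emit:
{"api": "jog_arm", "payload": {
  "plan": [
    [[0,-0.003,0],[0,0,0],0],
    [[0,-0.004,0],[0,0,0],0],
    [[0,-0.005,0],[0,0,0],0],
    [[0,-0.006,0],[0,0,0],0],
    [[0,-0.006,0],[0,0,0],0],
    [[0,-0.006,0],[0,0,0],0]
  ]
}}

```text
clock: 5.03
tcp_pos: [543.1, -103.6, 48.4]
eef_rot: [[-0.945, 0.327, 0.001], [0.327, 0.945, 0.0], [-0.001, 0.0, -1.0]]
contact_force: [-0.6, 1.4, 7.4]
width: -0.001
grip_force: 3.9
```

Emit:
{"api": "jog_arm", "payload": {
  "plan": [
    [[0,-0.006,0],[0,0,0],0],
    [[0,-0.006,0],[0,0,0],0],
    [[0,-0.006,0],[0,0,0],0],
    [[0,-0.006,0],[0,0,0],0],
    [[0,-0.006,0],[0,0,0],0],
    [[0,-0.006,0],[0,0,0],0],
    [[0,-0.005,0],[0,0,0],0],
    [[0,-0.003,0],[0,0,0],0],
    [[0,0,0],[0,0,0],0]
  ]
}}

```text
clock: 6.15
tcp_pos: [528.7, -145.5, 48.4]
eef_rot: [[-0.945, 0.327, 0.001], [0.327, 0.945, -0.001], [-0.001, -0.0, -1.0]]
contact_force: [-0.5, -0.0, 7.8]
width: 0.001
grip_force: 3.9
```

```bash
python3 - <<'E'
from plant import status, optics
import cv2,pickle
f=optics.grab_frame("wrist");pickle.dump(f,open("w2.pkl","wb"))
cv2.imwrite("pics/w2.png",f["pixels"][:,:,::-1]);o=status.get_obs();print(o["tcp_pos"],o["contact_force"])
E
```

```text
[ 528.68555976 -145.41961158   48.42229312] [-0.89373836 -0.51903396  8.13946274]
```

View pics/w2.png

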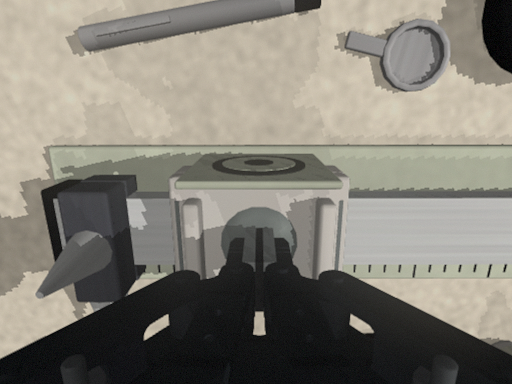

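The finger is still centred on the pad (258,235) and the carriage is following it. The carriage edge is at x≈172 and the stop face at ≈133, so about 20 mm is left.

Emit:
{"api": "jog_arm", "payload": {
  "plan": [
    [[0,-0.004,0],[0,0,0],0],
    [[0,-0.005,0],[0,0,0],0],
    [[0,-0.004,0],[0,0,0],0],
    [[0,-0.002,0],[0,0,0],0],
    [[0,0,0],[0,0,0],0]
  ]
}}

```text
clock: 6.82
tcp_pos: [523.8, -159.6, 48.4]
eef_rot: [[-0.945, 0.327, 0.001], [0.327, 0.945, -0.001], [-0.001, -0.0, -1.0]]
contact_force: [-0.3, -0.4, 7.8]
width: 0.002
grip_force: 3.9
```

Emit:
{"api": "jog_arm", "payload": {
  "plan": [
    [[0,-0.001,0],[0,0,0],0],
    [[0,-0.001,0],[0,0,0],0],
    [[0,-0.001,0],[0,0,0],0],
    [[0,0,0],[0,0,0],0]
  ]
}}

```text
clock: 7.32
tcp_pos: [522.9, -162.2, 48.4]
eef_rot: [[-0.945, 0.327, 0.001], [0.327, 0.945, -0.0], [-0.001, 0.0, -1.0]]
contact_force: [-1.2, 0.4, 7.9]
width: 0.001
grip_force: 3.9
```

Emit:
{"api": "jog_arm", "payload": {
  "plan": [
    [[0,-0.001,0],[0,0,0],0],
    [[0,-0.001,0],[0,0,0],0],
    [[0,0,0],[0,0,0],0]
  ]
}}

```text
clock: 7.7
tcp_pos: [522.2, -164.1, 48.4]
eef_rot: [[-0.945, 0.327, 0.001], [0.327, 0.945, -0.0], [-0.001, 0.0, -1.0]]
contact_force: [-1.2, 0.6, 8.6]
width: -0.001
grip_force: 3.9
```

Emit:
{"api": "jog_arm", "payload": {
  "plan": [
    [[0,-0.001,0],[0,0,0],0],
    [[0,-0.001,0],[0,0,0],0],
    [[0,0,0],[0,0,0],0]
  ]
}}

```text
clock: 8.07
tcp_pos: [521.6, -166.0, 48.4]
eef_rot: [[-0.945, 0.327, 0.001], [0.327, 0.945, -0.0], [-0.001, 0.0, -1.0]]
contact_force: [-1.0, -0.7, 9.0]
width: -0.001
grip_force: 3.9
```

Emit:
{"api": "jog_arm", "payload": {
  "plan": [
    [[0,-0.001,0],[0,0,0],0],
    [[0,-0.001,0],[0,0,0],0],
    [[0,0,0],[0,0,0],0]
  ]
}}

```text
clock: 8.45
tcp_pos: [520.9, -167.9, 48.4]
eef_rot: [[-0.945, 0.327, 0.001], [0.327, 0.945, -0.0], [-0.001, -0.0, -1.0]]
contact_force: [-0.1, 0.7, 7.8]
width: -0.003
grip_force: 3.9
```

```bash
python3 - <<'E'
from plant import status, optics
import cv2,pickle,numpy as np
f=optics.grab_frame("wrist")
cv2.imwrite("pics/w3.png",f["pixels"][:,:,::-1]);
o=status.get_obs();print(o["tcp_pos"],o["contact_force"],o["contact_force"]@[.327,.945,0])
E
```

```text
[ 520.9304607  -167.91442663   48.42720118] [-0.90487957  0.90608472  7.36248167] 0.5603544427251557
```

View pics/w3.png

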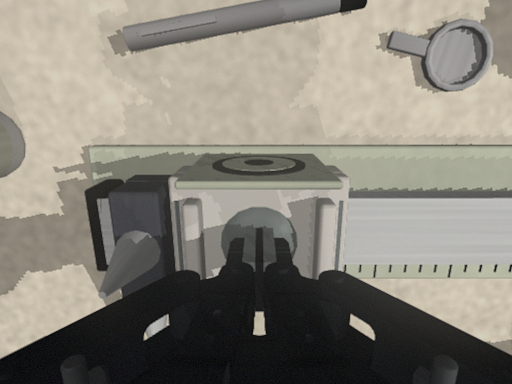

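The stop and carriage edges nearly meet at x≈172, but there is no rise in the push force yet. I'll keep going in small steps.

Emit:
{"api": "jog_arm", "payload": {
  "plan": [
    [[0,-0.001,0],[0,0,0],0],
    [[0,0,0],[0,0,0],0],
    [[0,0,0],[0,0,0],0]
  ]
}}

```text
clock: 8.88
tcp_pos: [520.6, -168.8, 48.4]
eef_rot: [[-0.945, 0.327, 0.001], [0.327, 0.945, -0.0], [-0.001, -0.0, -1.0]]
contact_force: [-1.3, 0.2, 9.2]
width: 0.001
grip_force: 3.9
```

Emit:
{"api": "jog_arm", "payload": {
  "plan": [
    [[0,-0.001,0],[0,0,0],0],
    [[0,0,0],[0,0,0],0],
    [[0,0,0],[0,0,0],0]
  ]
}}

```text
clock: 9.25
tcp_pos: [520.3, -169.7, 48.4]
eef_rot: [[-0.945, 0.327, 0.001], [0.327, 0.945, -0.0], [-0.001, -0.0, -1.0]]
contact_force: [-1.2, 0.5, 6.9]
width: -0.003
grip_force: 3.9
```

Emit:
{"api": "jog_arm", "payload": {
  "plan": [
    [[0,-0.001,0],[0,0,0],0],
    [[0,0,0],[0,0,0],0],
    [[0,0,0],[0,0,0],0]
  ]
}}

```text
clock: 9.62
tcp_pos: [520.2, -170.1, 48.4]
eef_rot: [[-0.945, 0.327, 0.002], [0.327, 0.945, 0.001], [-0.001, 0.001, -1.0]]
contact_force: [0.9, 3.1, 9.0]
width: -0.001
grip_force: 3.9
```

Emit:
{"api": "jog_arm", "payload": {
  "plan": [
    [[0,-0.001,0],[0,0,0],0],
    [[0,0,0],[0,0,0],0],
    [[0,0,0],[0,0,0],0]
  ]
}}

```text
clock: 10.0
tcp_pos: [520.1, -170.8, 48.5]
eef_rot: [[-0.945, 0.326, 0.002], [0.326, 0.945, 0.001], [-0.001, 0.002, -1.0]]
contact_force: [0.5, 5.0, 8.6]
width: -0.005
grip_force: 3.9
```

The push force has risen to 5 N and the tool has slowed, so the carriage is against the stop. Lifting straight up now.

Emit:
{"api": "jog_arm", "payload": {
  "plan": [
    [[0,0,-0.003],[0,0,0],0],
    [[0,0,-0.004],[0,0,0],0],
    [[0,0,-0.01],[0,0,0],0],
    [[0,0,-0.03],[0,0,0],0],
    [[0,0,-0.04],[0,0,0],0],
    [[0,0,-0.04],[0,0,0],0],
    [[0,0,0],[0,0,0],0],
    [[0,0,0],[0,0,0],0]
  ]
}}

```text
clock: 11.0
tcp_pos: [518.9, -171.6, 174.5]
eef_rot: [[-0.945, 0.327, -0.0], [0.327, 0.945, -0.0], [0.0, -0.0, -1.0]]
contact_force: [0.2, -0.5, -0.7]
width: -0.001
grip_force: 0.0
```

```bash
python3 - <<'E'
from plant import status, optics
import cv2,pickle,numpy as np
f=optics.grab_frame("wrist");g=optics.grab_frame("scene")["pixels"][110:280,170:330]
a=cv2.resize(f["pixels"][90:290,40:360],None,fx=1.6,fy=1.6);b=cv2.resize(g,(301,320),interpolation=2)
c=cv2.hconcat([a[:320,:490],b]);cv2.imwrite("pics/w4.png",c[:,:,::-1]);print(c.shape)
o=status.get_obs();print(o["tcp_pos"],o["contact_force"])
E
```

```text
(320, 791, 3)
[ 518.44378655 -171.34301639  173.6551028 ] [-0.20997948  0.63901315 -0.28381468]
```

View pics/w4.png

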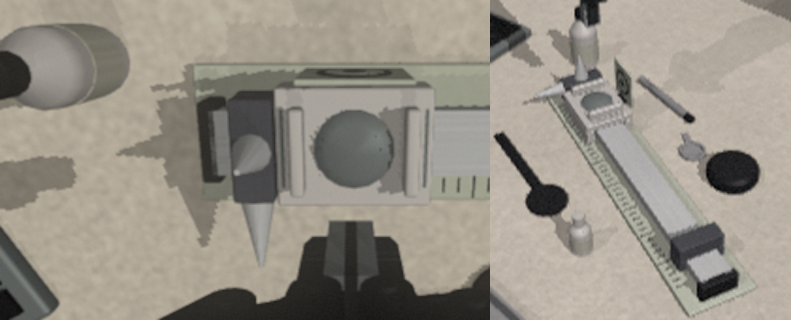

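The carriage edge (x≈275) sits flush against the coned stop, the pad is up and nothing else has moved. Handing in.

```bash
python3 -c "
from plant import order;print(order.job_done())"
```

```text
the job is handed in; nothing more can be done
None
```

I pushed the carriage up against the cone-marked stop with the brake pad held down, then let the pad come up. The last picture showed the carriage flush with the stop and the other objects undisturbed, and I handed the job in after about 11 s of robot time (no verdict was returned).

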